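Select the filling pad at the drinks station

TASK

On the round drinks deck, push the selector lever with your fingertips through its H-shaped gate, fully home into the end of the slot that points to the pad where the open steel tumbler stands. Do not run the lever into the slot end of the capped bottle on the way, and leave the tumbler, the bottle and everything else on the counter standing where it is.

Things in the scene. Friction and masses are not known exactly. Their poses are not given: they have to be found in the camera images.
- deck: round grey drinks deck, fixed, 380 mm across, 92 mm high; fills cups from below. Origin: centre of its underside, z up; any yaw. Four filling pads (rubber discs 82 mm across, top at z = 96 mm) centred at x = +-112, y = +-90 mm. The tumbler and the bottle stand on the two pads at -y, either way round; the two at +y are empty. The lever starts in the slot at +y
- gate_mid (a point): centre of the top of the steel gate plate (98 x 91 mm), 109 mm above the counter, axes as the deck's. Its H-shaped cut-out: two slots along x, centred at y = +17.4 and -17.4 mm, joined only at x = 0 by a cross channel along y. Each of the four slot ends points to the pad at its corner. Slots and channel are 16 mm wide, the lever's stem 10 mm: the plate really guides it
- knob_mid (a point): centre of the lever's wooden knob, an upright rounded cylinder 36 mm across, 40 mm high, on a 10 mm stem; it tilts with the stem about a pivot 140 mm below it, on the deck's axis 40 mm above the counter. Centred it is 180 mm above the counter; in a slot end 168 mm, at x = +-44, y = +-35 mm of the deck. The lever stays where left; moving it takes 3 to 5 N at the knob
- lever (a joint): tilt of the lever along the slots, rad: 0 in the middle (level with the cross channel), +0.32 fully home towards the deck's +x, -0.32 fully home towards its -x. Only within about +-0.045 can it cross over
- cross (a joint): tilt of the lever across the slots, rad: +0.27 in the slot on the deck's +y side, -0.27 in the slot on its -y side
- tumbler_mid (a point): centre (half-way up) of the open steel tumbler, 66 mm across the rim, 85 mm high, loose, 0.18 kg, standing upright on one of the two pads on the deck's -y side
- bottle_mid (a point): centre (half-way up) of the small capped green bottle, 60 mm across, 120 mm high, loose, standing on the other pad on the deck's -y side
- mug: white mug, 80 mm across, 90 mm high, loose on the counter; origin at the centre of its underside
- dish: blue bowl, 110 mm across, 45 mm high, loose; origin at the centre of its underside
- jar: amber jar, 70 mm across, 100 mm high, loose; origin at the centre of its underside

How it is judged (in metres and radians):
At the end, for the whole second after the job is handed in: the lever is in the slot on the tumbler's side (cross below -0.2 rad) and within 0.05 rad of the end that points to the tumbler's pad, at rest; tumbler and bottle are within 12 mm of where they stood, upright (((x of tumbler_mid in the frame of deck above 0.05 m and value of joint cross below -0.2 rad and value of joint lever above 0.27 rad) or (x of tumbler_mid in the frame of deck below -0.05 m and value of joint cross below -0.2 rad and value of joint lever below -0.27 rad)) and velocity of joint lever between -0.05 and 0.05 rad/s and velocity of joint cross between -0.05 and 0.05 rad/s and distance of each of tumbler_mid, bottle_mid from where it was at the start of the episode below 0.012 m and angle between each of tumbler_mid, bottle_mid's own z axis and vertical below 0.1 rad); the robot touches nothing.
It fails at once if the lever is run into the bottle's slot end (more than 0.2 rad) ((x of tumbler_mid in the frame of deck below 0 m and value of joint cross below -0.15 rad and value of joint lever above 0.2 rad) or (x of tumbler_mid in the frame of deck above 0 m and value of joint cross below -0.15 rad and value of joint lever below -0.2 rad)).
It fails at once if the tumbler or the bottle is lifted, shifted by more than 15 mm or tipped (distance of any of tumbler_mid, bottle_mid from where it was at the start of the episode above 0.015 m or angle between any of tumbler_mid, bottle_mid's own z axis and vertical above 0.25 rad).
It fails at once if another thing on the counter (mug, bowl, jar) is shifted by more than 20 mm or lifted (distance of any of mug, dish, jar from where it was at the start of the episode above 0.02 m).
It also fails if it takes over 58 s, if anything falls off the work surface, if the arm or the gripper's body presses on something with over 40 N, if the wrist force passes 120 N, or if a joint passes its speed limit or range.

ROBOT

A 6-joint arm with a two-finger parallel gripper is mounted at the origin on the work surface. World frame = base frame: x ahead of the robot, y to its left, z up, the work surface at z = 0. Lengths are in mm, angles in rad, forces in N, time in s.
With the tool pointing down it reaches from about 250 to 800 mm from the base axis. Payload 8.5 kg.
Tool frame: the origin (TCP) lies on the centre line of the jaws, within the pads' length; the fingertips stand 19 mm ahead of it and the grasp point (between the pads) is the TCP; z points along the fingers, y is the direction in which the jaws open and shut (so a half turn about z gives the same grasp; the last joint's range is limited). The gripper opens to 85 mm and grips with 20 to 120 N. Pads are 22 mm wide; open, the fingers measure 114 mm over their backs; the gripper's body (76 mm by 85 mm) begins 54 mm behind the grasp point. The pads swing forward as they close: fully open they stand 13 mm farther back than shut.
Start: joints at [1.153, 0.238, -0.013, 1.319, 0, 1.571], TCP at [213, 479.804, 250.276] pointing down, gripper open.
Joint ranges: [-2.66, 2.66], [-1.03, 1.9], [-1.14, 1.46], [-1.82, 2.27], [-1.45, 1.34], [-3.14, 3.14]. Speed limits (rad/s): [2.22, 2.22, 2.79, 3.14, 3.14, 3.14].

INTERFACE

Orientations are given as a rotation vector (axis times angle).
In Python, from workcell import r gives the robot as it stands.
- The arm moves only by the tool carry_out, never from a script. Its argument "moves" is a list of rows, each a list of 4 numbers: the shift along the tool's x, y, z in m, then the turn about the tool's z in degrees. In form: [[x, y, z, yaw], ...]. A call has 1 to 8 rows; each row is the pose to reach, as a shift and turn from the pose commanded when the call began, along the tool's axes at that moment; what a row does not reach only later rows make up. A row lasts 1/10 s, in which the tool goes at most 50 mm and 8.59 degrees, less where a joint would pass 70% of its speed; a pose out of reach is approached as far as the arm can. A call with a gripper value outside its range is refused whole. "hand" is the opening, from -1 (shut) to 1 (fully open), set as the call begins (left out, the last holds). The fingers move at their own pace and stop on an object; "grip_force" is the grip in N (left out, the last holds). Time passes only in rows, so rows that repeat a pose let the fingers close. It gives the time, the measured TCP pose, the force and the opening at its end, in the units of the state.
- r.state(): the state, without advancing time (a new reading comes with each control period).
- r.grab_frame(name): name is "scene" or "top"; returns the picture (480x640x3 uint8, red, green, blue); there is no depth.
- r.calibration(name): a dict with "fx", "fy", "cx", "cy" (pixels), "k1" (the pictures are not rectified: a ray, as slopes to the right and down, at radius r is drawn at 1 + k1 r^2 times it, then the intrinsics apply), "R" (3x3) and "t" (3): a world point X has camera coordinates R X + t. Camera axes: x right, y down, z forward; pixel columns grow to the right and rows downward; lengths in mm; the calibration is good to about 2 mm. A picture is of the moment at which its call begins. calibration takes no time and is no camera call.
- r.finish_job(): hands the job in, once; it reports no verdict.
The state is a dict: "t": time; "joint_positions": joint angles; "qd": joint speeds; "tau": joint torques, N m; "eef_pos": TCP position; "eef_rot": TCP orientation; "wrist_force": force on the tool from outside, world axes, zero at the start; "ft_torque": the same for the moment, N m; "gripper_width": opening from 0.0 (shut) to 1.0 (fully open).
Only numpy, scipy, OpenCV 4.12 (cv2) and the standard library are available. Lean on these libraries where they do the work, as an engineer would, in place of code of your own. Each camera call takes 0.05 s, during which the arm holds its last target.

## Working session

There is one attempt and no reset: what is moved stays moved. The work goes in short steps, Python scripts to look and compute and a tool call to move; the robot and the scene stay as the last step left them, time stands still between calls to the robot, and variables do not carry over. Pictures are saved under pics/ and viewed, and the job is handed in when it is done.

Besides the shell and the picture viewer there is one more tool, called after ">>>" by a JSON object that holds its "op" and its "data", one argument or row to a line. carry_out: Moves the arm, as the interface text tells. Its arguments: {"type":"object","properties":{"moves":{"type":"array","items":{"type":"array","items":{"type":"number"}}},"hand":{"type":"number"},"grip_force":{"type":"number"}},"required":["moves"]}

```bash
mkdir -p pics; ls
python3 - <<'E'
from workcell import r
import cv2
print(r.state())
for n in("scene","top"):
    im=r.grab_frame(n); cv2.imwrite(f"pics/{n}0.png",im[:,:,::-1]); print(r.calibration(n))
E
```

```text
pics
{'t': 0.0, 'joint_positions': array([ 1.15300659e+00,  2.38739156e-01, -1.42713418e-02,  1.31919406e+00,
        3.69829867e-05,  1.57081799e+00]), 'qd': array([-1.35876914e-03,  9.84892884e-04,  7.55667290e-06,  2.80653725e-04,
       -6.77698357e-04, -3.16480940e-04]), 'tau': array([ 2.55468687e-03, -5.38787878e+01,  3.46444988e+01,  1.83737412e-02,
        1.23950244e-04,  2.53791931e-06]), 'eef_pos': array([212.84340355, 479.48522474, 249.69278847]), 'eef_rot': array([-6.51465202e-01, -3.07296775e+00,  2.15169036e-03]), 'wrist_force': array([-1.13946889,  0.4804508 , -0.35118   ]), 'ft_torque': array([ 0.01065656, -0.03859082, -0.00723348]), 'gripper_width': 1.0011215442611991}
{'fx': 581.3147546827563, 'fy': 581.3147546827563, 'cx': 310.6170988764686, 'cy': 241.47860696567102, 'k1': 0.02912040536921318, 'R': array([[-0.8670563 ,  0.49819023,  0.00445779],
       [ 0.40721137,  0.71381395, -0.56977939],
       [-0.28704056, -0.49221554, -0.8217856 ]]), 't': array([ 497.33777232, -156.36580832, 1734.16732655])}
{'fx': 490.0561923653687, 'fy': 490.0561923653687, 'cx': 319.07661917508506, 'cy': 239.61131370435243, 'k1': -0.12207397161636294, 'R': array([[-2.71507987e-02, -9.99628955e-01, -2.18760662e-03],
       [-9.95402387e-01,  2.72369577e-02, -9.18272080e-02],
       [ 9.18527198e-02, -3.15633182e-04, -9.95772553e-01]]), 't': array([   2.52808343,  574.50344747, 1089.79127441])}
```

View pics/scene0.png

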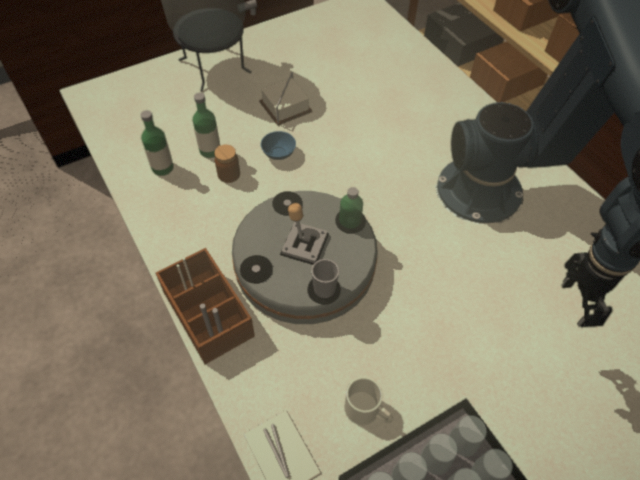

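View pics/top0.png

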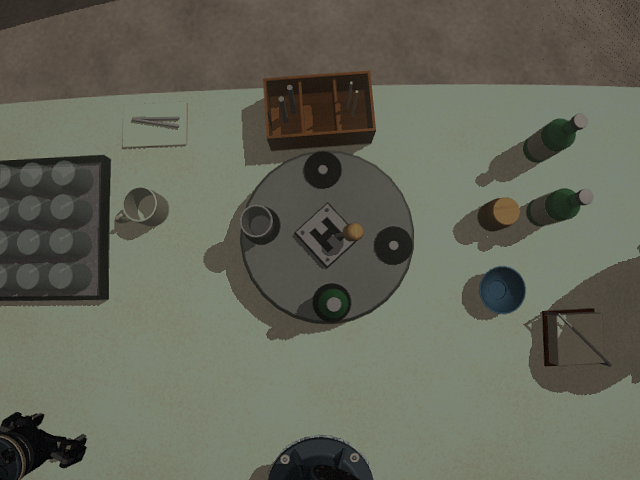

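```bash
cat > h.py <<'E'
import numpy as np,cv2
from workcell import r
def ray(n,uv):
    c=r.calibration(n);R=np.array(c["R"]);t=np.array(c["t"])
    d=np.array([(uv[0]-c["cx"])/c["fx"],(uv[1]-c["cy"])/c["fy"]]);s=d.copy()
    for _ in range(20): s=d/(1+c["k1"]*(s@s))
    return -R.T@t, R.T@np.array([s[0],s[1],1])
def onz(n,uv,z):
    o,d=ray(n,uv); return o+d*(z-o[2])/d[2]
def proj(n,X):
    c=r.calibration(n);p=np.array(c["R"])@np.array(X,float)+np.array(c["t"]);s=p[:2]/p[2]
    s=s*(1+c["k1"]*(s@s)); return s*c["fx"]+[c["cx"],c["cy"]]
def tri(uv1,uv2):
    o1,d1=ray("top",uv1);o2,d2=ray("scene",uv2)
    A=np.c_[d1,-d2];k=np.linalg.lstsq(A,o2-o1,rcond=None)[0]
    a=o1+k[0]*d1;b=o2+k[1]*d2
    return (a+b)/2,np.linalg.norm(a-b)
E
python3 - <<'E'
from h import *
im=cv2.imread("pics/top0.png");g=cv2.cvtColor(im,6)
hs=cv2.cvtColor(im,cv2.COLOR_BGR2HSV)
x0,y0=235,145;sub=g[145:330,235:420]
m=(sub<48).astype(np.uint8)
n,l,st,ce=cv2.connectedComponentsWithStats(m)
for i in range(1,n):
    if st[i,4]>60: print(st[i],ce[i]+[x0,y0])
def blob(im,box,lo,hi):
    hs=cv2.cvtColor(im,cv2.COLOR_BGR2HSV);a,b,c,d=box
    m=cv2.inRange(hs[b:d,a:c],lo,hi);n,l,st,ce=cv2.connectedComponentsWithStats(m)
    i=1+np.argmax(st[1:,4]);return ce[i]+[a,b],st[i]
sc=cv2.imread("pics/scene0.png")
k1=blob(im,(335,215,372,250),(5,80,80),(25,255,255));k2=blob(sc,(280,195,315,225),(5,80,80),(25,255,255))
print(k1,k2,tri(k1[0],k2[0]))
for n,i,b in(("top",im,(215,130,435,340)),("scene",sc,(220,170,390,330))):
    a,bb,c,d=b;cv2.imwrite(f"pics/{n}crop.png",cv2.resize(i[bb:d,a:c],None,fx=3.5 if n=="scene" else 2.8,fy=3.5 if n=="scene" else 2.8,interpolation=2))
E
```

```text
[ 34   0  72   6 229] [295.48471616 146.45851528]
[  68    6   38   38 1046] [321.82217973 169.66061185]
[ 12  62  23  22 191] [256.29319372 213.38219895]
[   5   63  161  116 1942] [309.67713697 287.30587024]
[ 59  73  64  51 659] [326.34749621 238.80121396]
[ 139   81   39   39 1095] [392.72146119 245.3652968 ]
(array([355.56410256, 230.26666667]), array([ 13,   8,  16,  16, 195], dtype=int32)) (array([294.90909091, 211.10822511]), array([  7,   7,  16,  19, 231], dtype=int32)) (array([575.5171026 , -84.34381383, 167.3206265 ]), np.float64(6.396590770078065))
```

```bash
true
```

```text
(no output)
```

View pics/topcrop.png

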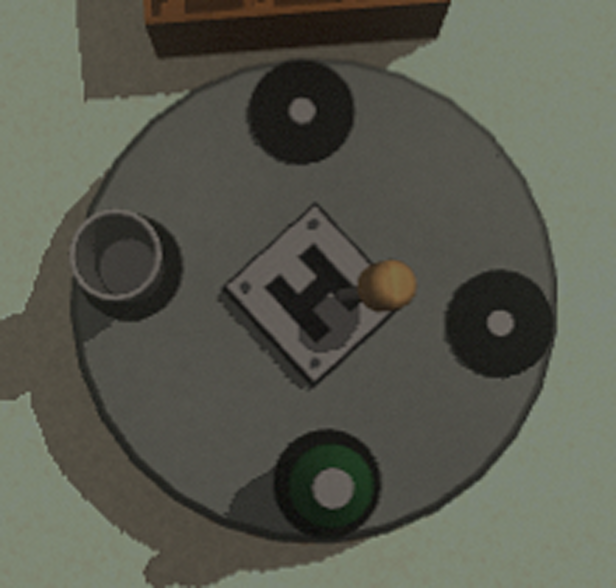

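View pics/scenecrop.png

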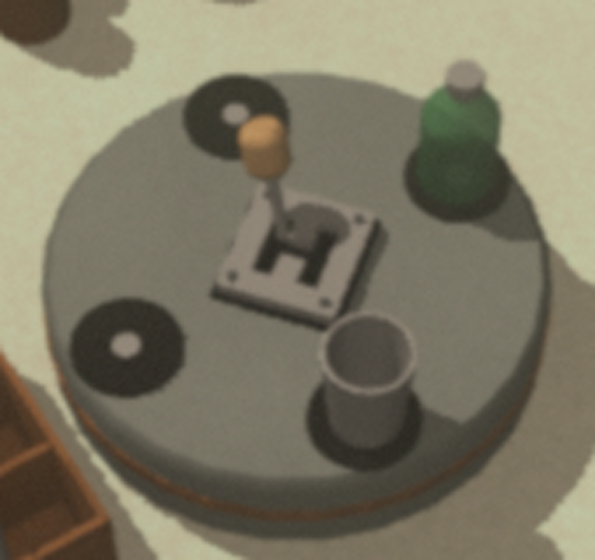

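```bash
cat >> h.py <<'E'
A=onz("top",(322.3,169.6),96)   # -x+y
B=onz("top",(393.3,245.3),96) # +x+y
A2=onz("scene",(253.5,268.5),96)
E
python3 - <<'E'
from h import *
im=cv2.imread("pics/top0.png")
# pads by rim-masks in both views
A=onz("top",(321.8,169.66),96);B=onz("top",(392.9,245.3),96)
As=onz("scene",(220+127/3.5,170+347/3.5),96);Bs=onz("scene",(220+236/3.5,170+115/3.5),96)
print(A,As,B,Bs,np.linalg.norm(A-B),np.linalg.norm(As-Bs))
for P,Q in((A,B),(As,Bs),((A+As)/2,(B+Bs)/2)):
    ex=(Q-P)[:2];ex/=np.linalg.norm(ex);ey=np.array([-ex[1],ex[0]])
    c=((P+Q)/2)[:2]-90*ey
    gm=onz("top",(215+315/2.8,130+294/2.8),109)[:2]
    k=onz("top",(353.5,231.5),168)[:2]
    print("c",c,"ex",ex,"yaw",np.arctan2(ex[1],ex[0]),"gate",gm,"knob in deck",(k-c)@ex,(k-c)@ey)
    kt,e=tri((353.5,231.5),(220+264/3.5,170+147/3.5)); print(kt,e,(kt[:2]-c)@ex,(kt[:2]-c)@ey)
    for nm,x,z in(("tum",-112,181),("bot",112,216)):
        X=np.r_[c+x*ex-90*ey,z];print(nm,X,proj("top",X),proj("scene",X))
    for s in((44,35,168),(0,35,178),(0,0,180),(0,-35,178),(-44,-35,168)):
        X=np.r_[c+s[0]*ex+s[1]*ey,s[2]];print(s,X.round(1),proj("top",X).round(1),proj("scene",X).round(1))
E
```

```text
[720.10371309 -23.14934991  96.        ] [720.63290404 -18.28204676  96.        ] [ 551.41401366 -170.56541366   96.        ] [ 551.43678962 -165.79600402   96.        ] 224.02613809187437 224.4720310427945
c [576.53610548 -29.08817825] ex [-0.75299115 -0.65803064] yaw -2.423392269714053 gate [576.02628247 -31.13828821] knob in deck 35.52865398359534 39.29852433504925
[574.35253666 -81.05736177 166.14910052] 3.7113742530912743 35.841523264017525 37.69548008596489
tum [601.64835643 112.38045733 181.        ] [254.94756193 220.38474623] [324.52298909 269.62614034]
bot [432.97833875 -35.01840676 216.        ] [332.60616706 305.22789044] [352.91532838 190.08079015]
(44, 35, 168) [566.4 -84.4 168. ] [354.8 236.1] [296.8 209.3]
(0, 35, 178) [599.6 -55.4 178. ] [340.  219.3] [290.7 220. ]
(0, 0, 180) [576.5 -29.1 180. ] [327.  231.1] [304.  223.3]
(0, -35, 178) [553.5  -2.7 178. ] [313.9 243.2] [317.5 227.5]
(-44, -35, 168) [586.6  26.2 168. ] [299.  227.5] [311.6 243.7]
c [576.89047997 -24.20139668] ex [-0.75375143 -0.65715963] yaw -2.424548421268015 gate [576.02628247 -31.13828821] knob i
[... 736 characters left out ...]
te [576.02628247 -31.13828821] knob in deck 37.24620863276849 41.04335575137134
[574.35253666 -81.05736177 166.14910052] 3.7113742530912743 37.56000546310701 39.4404928126196
tum [601.90742944 114.80933855 181.        ] [253.72056603 220.28965928] [324.95852039 270.44111976]
bot [433.15214758 -32.49189987 216.        ] [331.25340082 305.17251175] [353.39787032 190.78757297]
(44, 35, 168) [566.6 -81.9 168. ] [353.6 236. ] [297.2 210. ]
(0, 35, 178) [599.7 -53.  178. ] [338.7 219.2] [291.2 220.7]
(0, 0, 180) [576.7 -26.6 180. ] [325.7 231.1] [304.5 224. ]
(0, -35, 178) [ 5.537e+02 -3.000e-01  1.780e+02] [312.7 243.2] [317.9 228.3]
(-44, -35, 168) [586.8  28.7 168. ] [297.8 227.4] [312.1 244.5]
```

>>> {"op": "carry_out", "data": {
  "moves": [
    [0,0,-0.02,8.3],
    [0,0,-0.04,16.6],
    [0,0,-0.05,25],
    [0,0,-0.05,25],
    [0,0,-0.05,25]
  ],
  "hand": -1,
  "grip_force": 60
}}

```text
t: 0.6
eef_pos: [213.0, 479.7, 299.7]
eef_rot: [1.295, 2.862, -0.001]
wrist_force: [-0.1, -0.5, 0.5]
gripper_width: 0.143
```

```bash
cat >> h.py <<'E'
from scipy.spatial.transform import Rotation as Ro
C=np.array([576.7,-27.]);ex=np.array([-.7534,-.6576]);ey=np.array([.6576,-.7534])
def where():
    s=r.state();p=s["eef_pos"];M=Ro.from_rotvec(s["eef_rot"]).as_matrix()
    d=p[:2]-C
    print("t",s["t"],"p",p.round(1),"deck",(d@ex).round(1),(d@ey).round(1),"F deck",(s["wrist_force"][:2]@ex).round(1),(s["wrist_force"][:2]@ey).round(1),s["wrist_force"][2].round(1),"w",round(s["gripper_width"],3))
    return p,M
def togo(dx,dy,z):
    p,M=where();T=np.r_[C+dx*ex+dy*ey,z];print("shift m",(M.T@(T-p)/1000).round(4), "axes", (M[:2,0]@ex).round(3),(M[:2,0]@ey).round(3))
E
python3 -c "
from h import *
togo(90,39,300)"
```

```text
t 0.6 p [213.  479.7 299.7] deck -59.2 -620.9 F deck 0.4 0.3 0.5 w 0.143
shift m [-0.6594 -0.1514 -0.    ] axes 0.003 -1.0
```

>>> {"op": "carry_out", "data": {
  "moves": [
    [-0.045,-0.0103,0,0],
    [-0.09,-0.0207,0,0],
    [-0.135,-0.031,0,0],
    [-0.18,-0.0413,0,0],
    [-0.225,-0.0517,0,0],
    [-0.27,-0.062,0,0],
    [-0.315,-0.0723,0,0],
    [-0.36,-0.0827,0,0]
  ]
}}

```text
t: 1.4
eef_pos: [387.2, 152.1, 299.5]
eef_rot: [-1.295, -2.862, 0.001]
wrist_force: [1.6, 0.0, -0.2]
gripper_width: -0.001
```

>>> {"op": "carry_out", "data": {
  "moves": [
    [-0.045,-0.0103,0,0],
    [-0.09,-0.0207,0,0],
    [-0.135,-0.031,0,0],
    [-0.18,-0.0413,0,0],
    [-0.225,-0.0517,0,0],
    [-0.27,-0.062,0,0],
    [-0.3,-0.069,0,0],
    [-0.3,-0.069,0,0]
  ]
}}

```text
t: 2.2
eef_pos: [533.1, -120.7, 298.2]
eef_rot: [-1.3, -2.858, 0.002]
wrist_force: [-0.5, 0.1, -0.5]
gripper_width: -0.003
```

```bash
python3 -c "
from h import *
togo(90,39,180)
for n in('top','scene'):
    im=r.grab_frame(n)[:,:,::-1];cv2.imwrite(f'pics/{n}1.png',im)
    b=(215,130,435,340) if n=='top' else (200,130,400,330)
    cv2.imwrite(f'pics/{n}1c.png',cv2.resize(im[b[1]:b[3],b[0]:b[2]],None,fx=2.8,fy=2.8,interpolation=2))
p=r.state()['eef_pos']
for z in(0,-19): print(proj('top',p+[0,0,z]),proj('scene',p+[0,0,z]))
"
```

```text
t 2.2 p [ 533.1 -120.7  298.2] deck 94.4 42.0 F deck 0.3 -0.4 -0.5 w -0.003
shift m [0.0028 0.0046 0.1182] axes -0.001 -1.0
[380.33587776 248.0890972 ] [301.80661256 160.39464021]
[379.01628801 248.89555563] [301.86988931 165.76533652]
```

View pics/top1c.png

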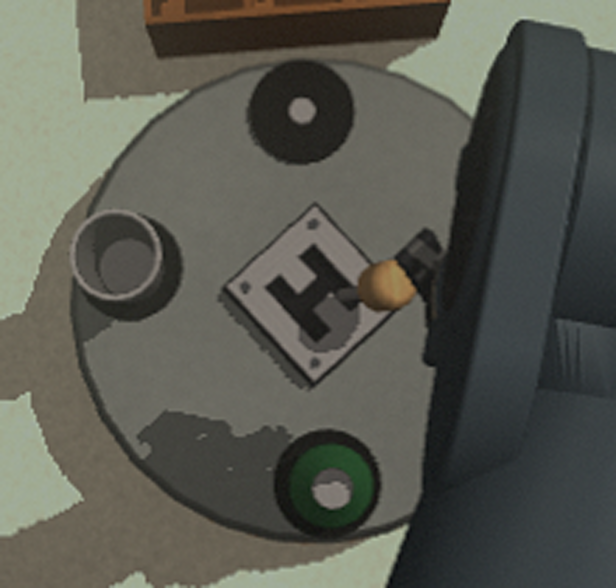

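View pics/scene1c.png

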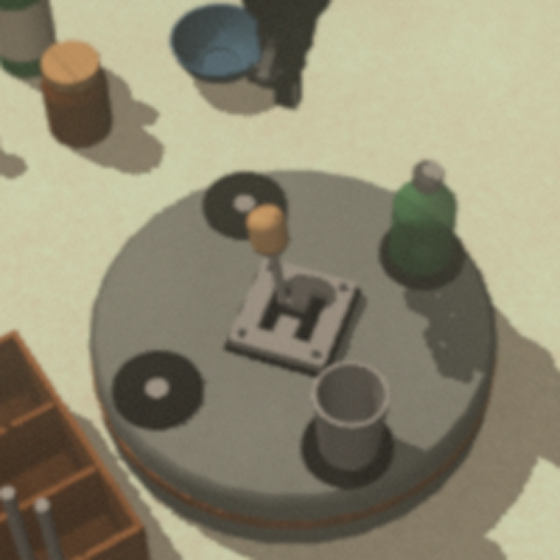

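>>> {"op": "carry_out", "data": {
  "moves": [
    [0,0,0.03,0],
    [0,0,0.06,0],
    [0,0,0.09,0],
    [0,0,0.11,0],
    [0,0,0.12,0],
    [0,0,0.12,0],
    [0,0,0.12,0]
  ]
}}

```text
t: 3.0
eef_pos: [532.4, -117.1, 181.2]
eef_rot: [1.299, 2.859, 0.0]
wrist_force: [-0.2, -0.1, 0.2]
gripper_width: -0.005
```

```bash
cat > snap.py <<'E'
from h import *
import sys
k=sys.argv[1]
where()
for n in('top','scene'):
    im=r.grab_frame(n)[:,:,::-1];cv2.imwrite(f'pics/{n}{k}.png',im)
    b=(265,170,405,300) if n=='top' else (250,150,370,300)
    cv2.imwrite(f'pics/{n}{k}c.png',cv2.resize(im[b[1]:b[3],b[0]:b[2]],None,fx=4,fy=4,interpolation=2))
a=cv2.imread(f'pics/top{k}c.png');b=cv2.imread(f'pics/scene{k}c.png')[:520]
b=cv2.resize(b,(240*520//260,520)) if False else b
cv2.imwrite(f'pics/both{k}.png',cv2.resize(np.hstack([a,np.pad(b,((0,520-b.shape[0]),(0,0),(0,0)))]),None,fx=.76,fy=.76,interpolation=3))
E
python3 snap.py 2
```

```text
t 3.0 p [ 532.4 -117.1  181.2] deck 92.6 38.7 F deck 0.2 -0.1 0.2 w -0.005
```

View pics/both2.png

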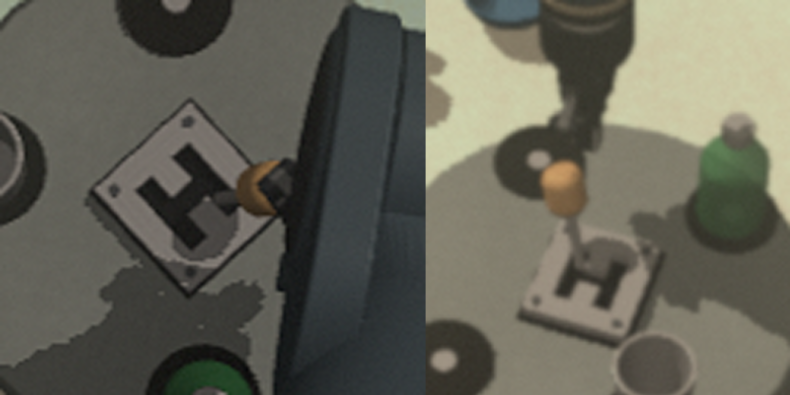

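>>> {"op": "carry_out", "data": {
  "moves": [
    [0,0.005,0.001,0],
    [0,0.01,0.003,0],
    [0,0.013,0.003,0],
    [0,0.016,0.003,0],
    [0,0.019,0.003,0],
    [0,0.022,0.003,0],
    [0,0.025,0.003,0],
    [0,0.025,0.003,0]
  ]
}}

```text
t: 3.9
eef_pos: [550.9, -101.2, 177.3]
eef_rot: [-1.301, -2.859, 0.001]
wrist_force: [-1.6, -2.9, 1.2]
gripper_width: -0.002
```

```bash
python3 snap.py 3
```

```text
t 3.9 p [ 550.9 -101.2  177.3] deck 68.2 38.9 F deck 3.1 1.1 1.2 w -0.002
```

View pics/both3.png

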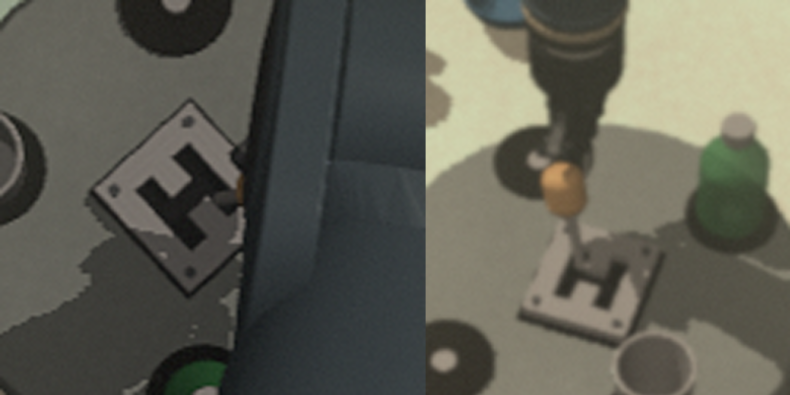

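>>> {"op": "carry_out", "data": {
  "moves": [
    [0,0.004,0,0],
    [0,0.008,0,0],
    [0,0.012,0,0],
    [0,0.016,0,0],
    [0,0.02,0,0],
    [0,0.024,0,0],
    [0,0.028,0,0],
    [0,0.028,0,0]
  ]
}}

```text
t: 4.8
eef_pos: [572.6, -82.2, 177.2]
eef_rot: [1.301, 2.86, 0.0]
wrist_force: [-0.7, -1.5, 2.7]
gripper_width: -0.001
```

```bash
python3 snap.py 4
```

```text
t 4.8 p [572.6 -82.2 177.2] deck 39.4 38.9 F deck 1.5 0.6 2.7 w -0.001
```

View pics/both4.png

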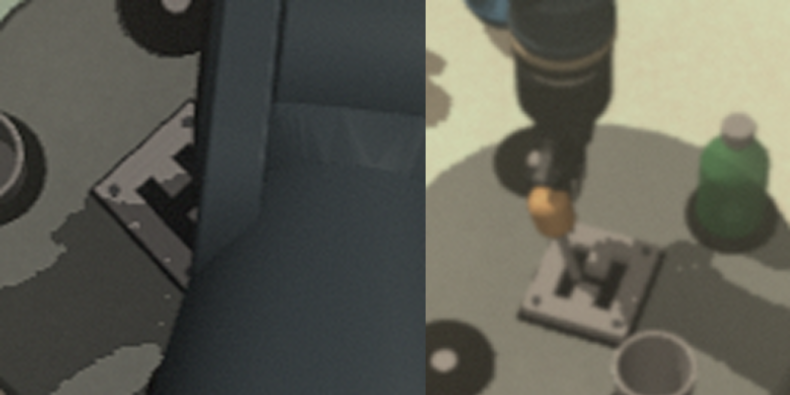

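>>> {"op": "carry_out", "data": {
  "moves": [
    [0,-0.015,0,0],
    [0,-0.02,-0.03,0],
    [-0.01,-0.02,-0.06,0],
    [-0.04,-0.01,-0.07,0],
    [-0.055,0.01,-0.07,0],
    [-0.055,0.03,-0.07,0],
    [-0.055,0.039,-0.07,0],
    [-0.055,0.039,-0.07,0]
  ]
}}

```text
t: 5.7
eef_pos: [637.5, -98.1, 246.8]
eef_rot: [-1.299, -2.859, 0.0]
wrist_force: [0.1, -0.5, -0.4]
gripper_width: -0.003
```

```bash
python3 snap.py 5
cat > knob.py <<'E'
from h import *
import sys
k=sys.argv[1]
im=cv2.imread(f"pics/scene{k}.png");hs=cv2.cvtColor(im,cv2.COLOR_BGR2HSV)
m=cv2.inRange(hs[185:260,270:335],(5,80,80),(25,255,255));n,l,st,ce=cv2.connectedComponentsWithStats(m)
i=1+np.argmax(st[1:,4]);c=ce[i]+[270,185];print(c,st[i])
P=np.linspace(-.35,.35,141);best=[]
off=OFF=np.array([-0.,0.])
def knob(a,b):
    # tilt a along x, b along y
    v=np.array([np.tan(a),np.tan(b),1]);v=v/np.linalg.norm(v)*140
    return np.r_[C+v[0]*ex+v[1]*ey,40+v[2]]
for b in(.27,0,-.27):
    d=[np.linalg.norm(proj("scene",knob(a,b))-c) for a in P];j=int(np.argmin(d));print("cross",b,"lever",P[j],"err",d[j])
E
for i in 0 4 5; do python3 knob.py $i;done
```

```text
t 5.7 p [637.5 -98.1 246.8] deck 1.0 93.6 F deck 0.2 0.5 -0.4 w -0.003
[294.90909091 211.10822511] [ 17  17  16  19 231]
cross 0.27 lever 0.265 err 0.8653280356018551
cross 0 lever 0.16500000000000004 err 14.012612086155109
cross -0.27 lever 0.19000000000000006 err 28.85539660483657
[290.62926829 218.83902439] [ 13  26  16  17 205]
cross 0.27 lever 0.050000000000000044 err 0.6240205699690038
cross 0 lever -0.014999999999999958 err 14.646003260386351
cross -0.27 lever -0.02999999999999997 err 29.887062260005145
[290.87037037 218.31481481] [ 14  25  15  18 216]
cross 0.27 lever 0.06500000000000006 err 0.6446438342532893
cross 0 lever -0.004999999999999949 err 14.632456323324636
cross -0.27 lever -0.014999999999999958 err 29.866660916677468
```

View pics/both5.png

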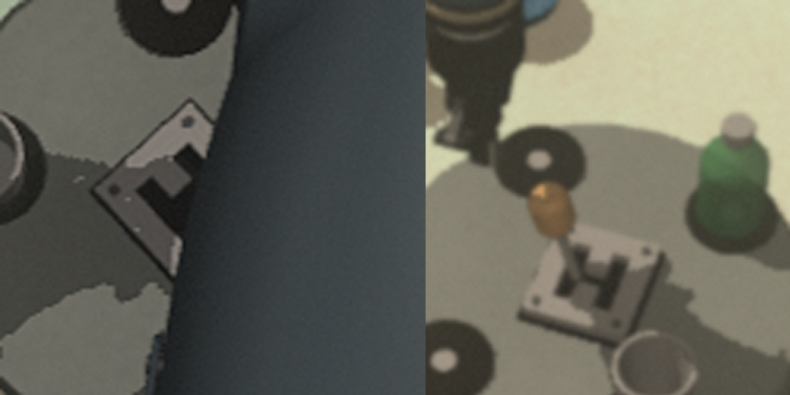

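>>> {"op": "carry_out", "data": {
  "moves": [
    [0,-0.03,0,0],
    [0,-0.062,0,0],
    [0.03,-0.064,0,0],
    [0.055,-0.064,0.02,0],
    [0.055,-0.064,0.05,0],
    [0.055,-0.064,0.07,0],
    [0.055,-0.055,0.07,0],
    [0.055,-0.045,0.07,0]
  ]
}}

```text
t: 6.6
eef_pos: [567.6, -86.6, 178.2]
eef_rot: [1.302, 2.859, 0.0]
wrist_force: [0.6, -0.0, -0.2]
gripper_width: -0.001
```

>>> {"op": "carry_out", "data": {
  "moves": [
    [0,0.004,0,0],
    [0,0.008,0,0],
    [0,0.012,0,0],
    [0,0.015,0,0],
    [0,0.017,0,0],
    [0,0.0175,0,0],
    [0,0.0175,0,0]
  ]
}}

```text
t: 7.3
eef_pos: [580.8, -75.2, 177.3]
eef_rot: [-1.301, -2.859, 0.0]
wrist_force: [-1.6, -3.0, 2.4]
gripper_width: 0.003
```

```bash
python3 snap.py 6; python3 knob.py 6
```

```text
t 7.3 p [580.8 -75.2 177.3] deck 28.6 39.0 F deck 3.2 1.2 2.4 w 0.003
[289.31979695 222.04568528] [ 12  29  16  17 197]
cross 0.27 lever -0.024999999999999967 err 0.4659517061607573
cross 0 lever -0.07999999999999996 err 14.613155483749978
cross -0.27 lever -0.10499999999999998 err 29.84958255791794
```

View pics/both6.png

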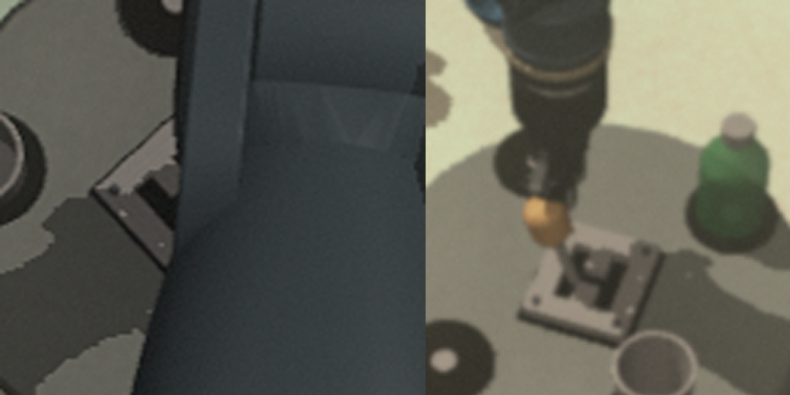

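>>> {"op": "carry_out", "data": {
  "moves": [
    [0,-0.015,0,0],
    [0,-0.02,-0.03,0],
    [-0.01,-0.02,-0.06,0],
    [-0.04,-0.01,-0.07,0],
    [-0.055,0.01,-0.07,0],
    [-0.055,0.028,-0.07,0],
    [-0.055,0.028,-0.05,0],
    [-0.055,0.028,-0.04,0]
  ]
}}

```text
t: 8.2
eef_pos: [637.3, -98.3, 215.6]
eef_rot: [-1.3, -2.858, 0.0]
wrist_force: [-0.1, -0.1, -1.2]
gripper_width: -0.001
```

```bash
python3 snap.py 7; python3 knob.py 7
```

```text
t 8.2 p [637.3 -98.3 215.6] deck 1.2 93.6 F deck 0.1 -0.0 -1.2 w -0.001
[289.53398058 221.54854369] [ 12  28  16  18 206]
cross 0.27 lever -0.014999999999999958 err 0.4675465847723229
cross 0 lever -0.06999999999999995 err 14.603890284049383
cross -0.27 lever -0.09499999999999997 err 29.846250534327595
```

View pics/both7.png

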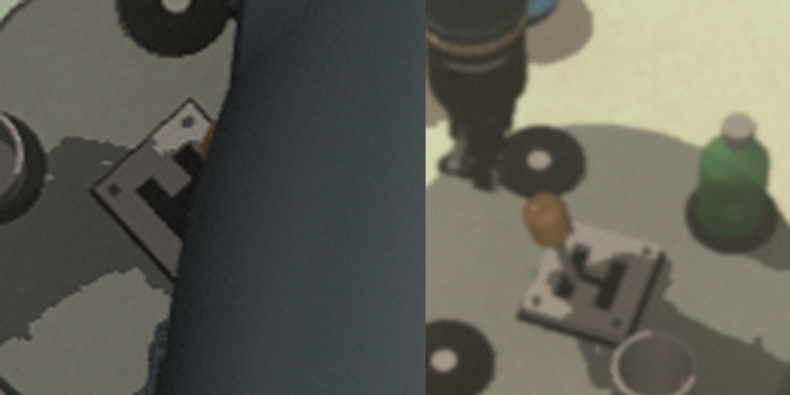

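>>> {"op": "carry_out", "data": {
  "moves": [
    [0,0,0.02,0],
    [0,0,0.038,0],
    [0.008,0,0.038,0],
    [0.016,0,0.038,0],
    [0.024,0,0.038,0],
    [0.03,0,0.038,0],
    [0.035,0,0.038,0],
    [0.04,0,0.038,0]
  ]
}}

```text
t: 9.1
eef_pos: [612.1, -67.8, 180.3]
eef_rot: [1.3, 2.858, 0.001]
wrist_force: [2.4, -3.2, 3.2]
gripper_width: 0.002
```

```bash
python3 snap.py 8; python3 knob.py 8
```

```text
t 9.1 p [612.1 -67.8 180.3] deck 0.2 54.1 F deck 0.3 4.0 3.2 w 0.002
[295.86699507 222.57635468] [ 19  29  15  18 203]
cross 0.27 lever 0.025000000000000022 err 5.718396721179405
cross 0 lever -0.044999999999999984 err 8.362659092116482
cross -0.27 lever -0.06 err 23.611460899678573
```

View pics/both8.png

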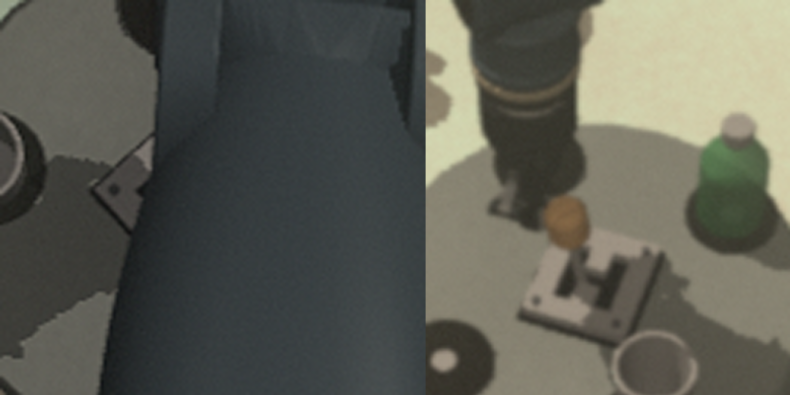

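>>> {"op": "carry_out", "data": {
  "moves": [
    [0.006,0,0.002,0],
    [0.012,0,0.002,0],
    [0.018,0,0.002,0],
    [0.024,0,0.002,0],
    [0.03,0,0.002,0],
    [0.035,0,0.002,0],
    [0.04,0,0.002,0],
    [0.045,0,0.002,0]
  ]
}}

```text
t: 10.0
eef_pos: [581.9, -33.8, 177.3]
eef_rot: [-1.301, -2.859, 0.0]
wrist_force: [2.8, -1.8, 0.8]
gripper_width: -0.001
```

```bash
python3 snap.py 9; python3 knob.py 9
```

```text
t 10.0 p [581.9 -33.8 177.3] deck 0.6 8.5 F deck -0.9 3.2 0.8 w -0.001
[313.655 227.92 ] [ 37  35  15  17 200]
cross 0.27 lever 0.13 err 23.99349834476344
cross 0 lever 5.551115123125783e-17 err 10.092437556902794
cross -0.27 lever -0.019999999999999962 err 5.141052575270146
```

View pics/both9.png

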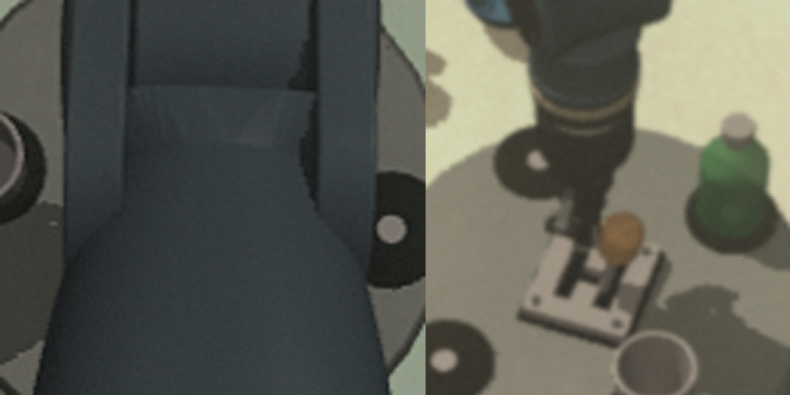

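>>> {"op": "carry_out", "data": {
  "moves": [
    [0.004,0,0,0],
    [0.007,0,0,0],
    [0.01,0,0,0],
    [0.012,0,0,0],
    [0.014,0,0,0],
    [0.014,0,0,0]
  ]
}}

```text
t: 10.7
eef_pos: [574.0, -24.8, 177.1]
eef_rot: [1.301, 2.856, -0.003]
wrist_force: [7.9, -9.3, -7.2]
gripper_width: -0.002
```

```bash
python3 snap.py 10; python3 knob.py 10
```

```text
t 10.7 p [574.  -24.8 177.1] deck 0.6 -3.4 F deck 0.2 12.2 -7.2 w -0.002
[317.93434343 229.81313131] [ 41  37  15  17 198]
cross 0.27 lever 0.15000000000000002 err 28.649076756513416
cross 0 lever 5.551115123125783e-17 err 14.771755303784479
cross -0.27 lever -0.019999999999999962 err 0.4620632053633326
```

View pics/both10.png

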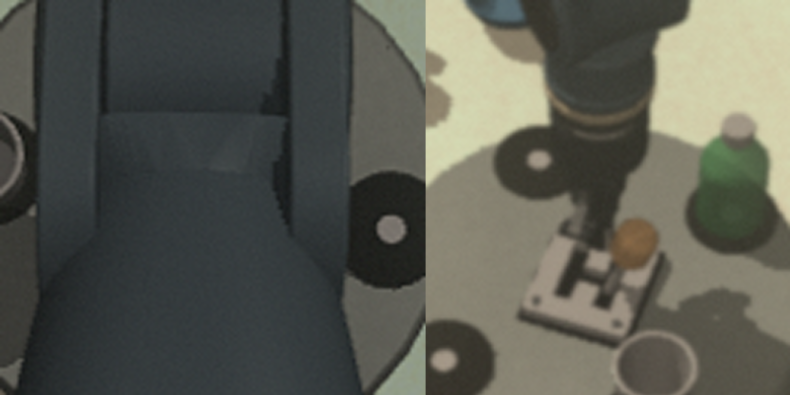

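>>> {"op": "carry_out", "data": {
  "moves": [
    [-0.015,0,0,0],
    [-0.02,0,-0.03,0],
    [-0.02,0,-0.07,0],
    [-0.015,-0.03,-0.07,0],
    [0.01,-0.058,-0.07,0],
    [0.033,-0.058,-0.06,0],
    [0.033,-0.058,-0.03,0],
    [0.033,-0.058,0,0]
  ]
}}

```text
t: 11.6
eef_pos: [507.6, -36.5, 177.5]
eef_rot: [1.3, 2.859, 0.002]
wrist_force: [0.4, 0.0, -0.3]
gripper_width: 0.002
```

>>> {"op": "carry_out", "data": {
  "moves": [
    [0,0,0,0],
    [0,0.006,0,0],
    [0,0.012,0,0],
    [0,0.018,0,0],
    [0,0.023,0,0],
    [0,0.028,0,0],
    [0,0.033,0,0],
    [0,0.038,0,0]
  ]
}}

```text
t: 12.4
eef_pos: [536.2, -11.7, 177.5]
eef_rot: [-1.301, -2.859, 0.001]
wrist_force: [-3.4, -1.9, 3.6]
gripper_width: -0.001
```

```bash
python3 snap.py 11; python3 knob.py 11
```

```text
t 12.4 p [536.2 -11.7 177.5] deck 20.5 -38.1 F deck 3.8 -0.8 3.6 w -0.001
[316.48663102 232.93048128] [ 39  40  16  16 187]
cross 0.27 lever 0.0050000000000000044 err 28.782145413034904
cross 0 lever -0.07999999999999996 err 14.653143501758706
cross -0.27 lever -0.09499999999999997 err 0.5968589099551529
```

View pics/both11.png

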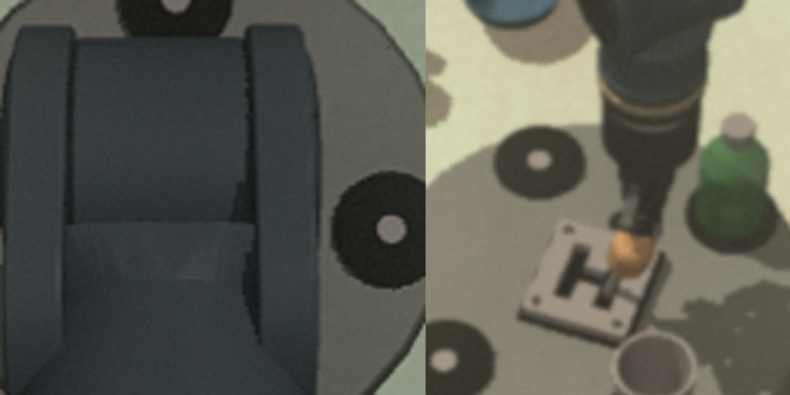

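Moving the right way, along the slot towards the tumbler. Continue.

>>> {"op": "carry_out", "data": {
  "moves": [
    [0,0.004,0,0],
    [0,0.008,0,0],
    [0,0.012,0,0],
    [0,0.016,0,0],
    [0,0.019,0,0],
    [0,0.022,0,0],
    [0,0.022,0,0]
  ]
}}

```text
t: 13.2
eef_pos: [553.0, 2.8, 177.0]
eef_rot: [-1.301, -2.859, 0.0]
wrist_force: [-1.1, -2.1, -0.7]
gripper_width: 0.001
```

```bash
python3 snap.py 12; python3 knob.py 12
```

```text
t 13.2 p [553.    2.8 177. ] deck -1.8 -38.1 F deck 2.2 0.9 -0.7 w 0.001
[313.09677419 240.5       ] [ 36  48  15  16 186]
cross 0.27 lever -0.245 err 28.254412930436825
cross 0 lever -0.24999999999999997 err 14.213582610200909
cross -0.27 lever -0.255 err 0.7298842475786917
```

View pics/both12.png

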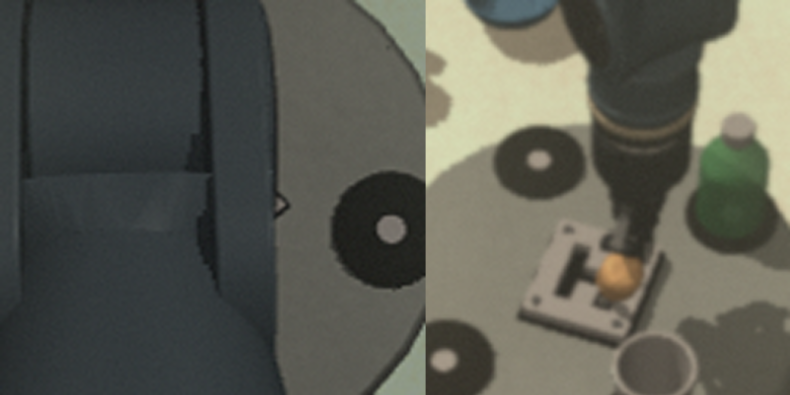

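>>> {"op": "carry_out", "data": {
  "moves": [
    [0,0.003,0,0],
    [0,0.005,0,0],
    [0,0.007,0,0],
    [0,0.009,0,0],
    [0,0.009,0,0]
  ]
}}

```text
t: 13.8
eef_pos: [559.8, 8.8, 177.3]
eef_rot: [1.301, 2.86, 0.0]
wrist_force: [-2.3, -1.6, 0.1]
gripper_width: -0.004
```

```bash
python3 snap.py 13; python3 knob.py 13
```

```text
t 13.8 p [559.8   8.8 177.3] deck -10.8 -38.1 F deck 2.8 -0.3 0.1 w -0.004
[311.87700535 243.37967914] [ 35  51  15  16 187]
cross 0.27 lever -0.32499999999999996 err 27.871050879490234
cross 0 lever -0.31 err 14.028410431960042
cross -0.27 lever -0.31499999999999995 err 0.6928370720646654
```

No stop force yet; continue gently until it rises.

>>> {"op": "carry_out", "data": {
  "moves": [
    [0,0.002,0,0],
    [0,0.003,0,0],
    [0,0.004,0,0],
    [0,0.004,0,0]
  ]
}}

```text
t: 14.3
eef_pos: [562.1, 10.7, 177.1]
eef_rot: [-1.302, -2.858, 0.003]
wrist_force: [-4.0, -5.1, -0.7]
gripper_width: -0.002
```

```bash
python3 snap.py 14; python3 knob.py 14
```

```text
t 14.3 p [562.1  10.7 177.1] deck -13.8 -38.0 F deck 6.4 1.2 -0.7 w -0.002
[311.47191011 244.21910112] [ 34  52  16  16 178]
cross 0.27 lever -0.345 err 27.690175556860147
cross 0 lever -0.32499999999999996 err 13.919778631751837
cross -0.27 lever -0.33499999999999996 err 0.7371845542843574
```

>>> {"op": "carry_out", "data": {
  "moves": [
    [0,0.001,0,0],
    [0,0.002,0,0],
    [0,0.003,0,0],
    [0,0.003,0,0]
  ]
}}

```text
t: 14.8
eef_pos: [562.9, 11.6, 176.9]
eef_rot: [-1.302, -2.857, 0.007]
wrist_force: [-9.4, -10.8, 2.2]
gripper_width: -0.008
```

```bash
python3 snap.py 15; python3 knob.py 15
```

```text
t 14.8 p [562.9  11.6 176.9] deck -15.0 -38.1 F deck 14.2 1.9 2.2 w -0.008
[311.40229885 244.48275862] [ 34  52  16  16 174]
cross 0.27 lever -0.35 err 27.68760702687348
cross 0 lever -0.32999999999999996 err 13.939523562842348
cross -0.27 lever -0.33999999999999997 err 0.6960734223529053
```

>>> {"op": "carry_out", "data": {
  "moves": [
    [0,-0.01,0,0],
    [0,-0.025,0,0],
    [0,-0.025,-0.04,0],
    [0,-0.025,-0.085,0],
    [0,-0.025,-0.12,0],
    [0.04,-0.025,-0.13,0],
    [0.085,-0.025,-0.13,0],
    [0.13,-0.025,-0.13,0]
  ]
}}

```text
t: 15.7
eef_pos: [459.8, 95.3, 307.9]
eef_rot: [1.302, 2.857, 0.003]
wrist_force: [0.4, 0.8, 0.5]
gripper_width: -0.002
```

>>> {"op": "carry_out", "data": {
  "moves": [
    [0.045,0,0,0],
    [0.09,0,0,0],
    [0.135,0,0,0],
    [0.18,0,0,0],
    [0.22,0,0,0],
    [0.25,0,0,0],
    [0.25,0,0,0],
    [0.25,0,0,0]
  ]
}}

```text
t: 16.5
eef_pos: [296.1, 283.4, 307.5]
eef_rot: [1.298, 2.861, 0.002]
wrist_force: [0.3, -0.2, -1.5]
gripper_width: -0.002
```

```bash
python3 snap.py 16; python3 knob.py 16; python3 -c "
import cv2,numpy as np
a=cv2.imread('pics/top0.png');b=cv2.imread('pics/top16.png');cv2.imwrite('pics/t16.png',b)
"
```

```text
t 16.5 p [296.1 283.4 307.5] deck 7.3 -418.4 F deck -0.0 0.4 -1.5 w -0.002
[311.69518717 243.96791444] [ 35  51  15  17 187]
cross 0.27 lever -0.33999999999999997 err 27.844080075980923
cross 0 lever -0.31999999999999995 err 14.048976364344124
cross -0.27 lever -0.32499999999999996 err 0.6308945165691132
```

View pics/both16.png

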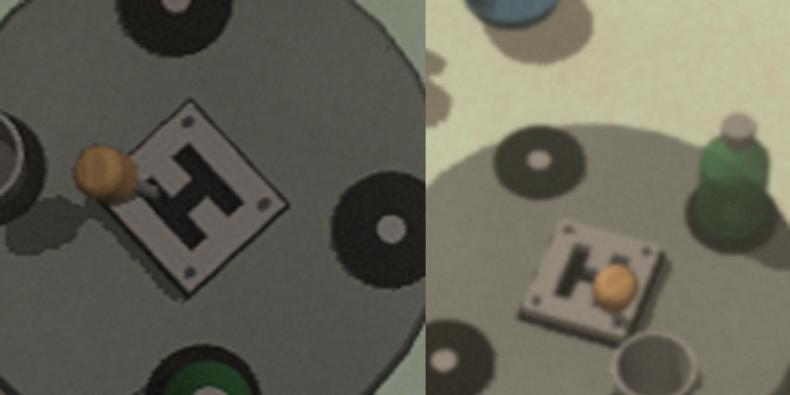

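View pics/t16.png

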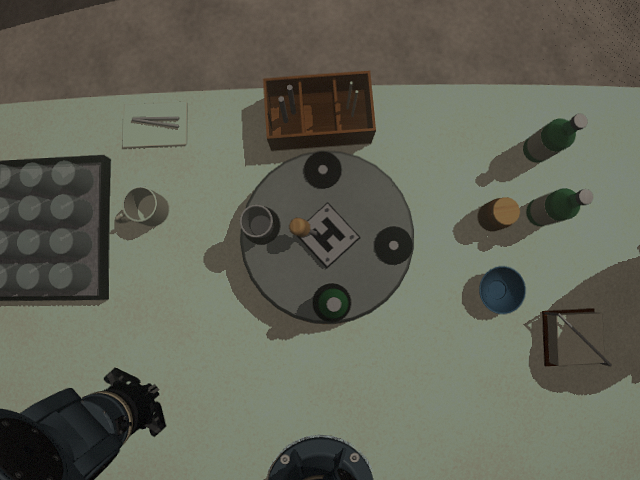

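```bash
python3 -c "
from workcell import r
print(r.finish_job())"
```

```text
the job is handed in; nothing more can be done
None
```

The lever is fully home in the slot end that points to the tumbler's pad, and I handed the job in at about 16.6 s of the 58 s allowed. No verdict was reported.

**What I did:** With the shut fingertips I pushed the lever along the +y slot to the middle. I then pushed it across the channel and along the -y slot towards deck -x, where the tumbler stands. The lever was never moved towards the bottle's slot end. The first push to the middle stopped short (about +0.065 rad), so I repeated it before crossing.

**Last checks:**
- **Lever position:** The final push met a firm stop, with the force rising from about 3 N to 14 N. The side ("scene") camera then gave lever ≈ -0.325 rad with cross taken as -0.27. In the top view the knob was at (300, 227), against a predicted (299, 227.5) for that slot end.
- **Everything else:** By eye, tumbler, bottle, mug, bowl and jar look where they were in the top pictures before and after. I did not measure their shifts to the millimetre. The arm was clear of everything, at about 308 mm height.
- **Disagreement:** The two cameras placed the deck about 5 mm apart in world y. I used the mean, and the contact forces agreed with it.

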